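# Take the tucked-in lid off the toy tub

### The job

Open the wooden toy tub: tip its lid up by the handle while the back edge is still tucked under the tub's cross bar, draw it out from under the bar and lift it off. Lay the lid down gently (no dropping) flat and handle up on the cork mat, about in the middle, and let go; leave the tub standing where it is and do not disturb the toys and cup on the turntable.

Things in the scene. Friction and masses are not known exactly. Their poses are not given: they have to be found in the camera images.
- tub: Open rectangular oak tub, loose on the bench, 1.5 kg, wooden blocks inside. 180 mm long (its x), 150 mm wide (its y), rim 80 mm high, walls 8 mm. Origin: middle of its underside; z up. Its front (-x) faces roughly towards the robot.
- tub_bar (a point): Middle of the underside of the tub's cross bar, which runs along y over the back rim: 170 mm wide, 16 mm deep (tub x from 74 to 90 mm), 10 mm high. Its underside is 15 mm above the rim; posts outside the side walls carry it.
- lid: Loose wooden lid on the rim, 0.17 to 0.35 kg. Plate 184 mm long (its x, -98 to +86 mm), 146 mm wide (y), 10 mm thick. Origin: on the plate's underside, over the tub's middle (within 2 mm) and 80 mm above the bench when seated; axes as the tub's. The back 12 mm are tucked under the cross bar with 5 mm play in height, so it cannot come straight up. On the mat, its origin is 11 mm above the bench.
- lid_batten (a point): Middle of the underside of the lid's front batten, at lid x -72 mm. This batten and another at +72 mm (8 mm deep, 12 mm wide, 126 mm long, across the lid) sit inside the tub's walls with about 4 mm play, so the lid cannot slide out level. With the front tipped up this one clears the rim and the lid can be drawn out 20 mm or more towards its own -x, then lifted.
- lid_handle (a point): Middle of the handle: a dowel 14 mm thick along the lid's y, 80 mm free between two posts; 65 mm in front of the lid's origin (-x) and 50 mm above it (40 mm above the plate), 130 mm above the bench when seated. Gripped across at about 30 N it can turn in the pads: the lid tips as the handle rises, keeps roughly its tilt in the air, and turns flat when lowered onto the mat.
- lid_back (a point): Middle of the lid's back edge, on the underside: 86 mm behind the lid's origin (+x). The lid tips about this edge; 0.2 to 0.3 rad (handle 30 to 45 mm up) is right, and at about 0.35 it jams under the bar while fully tucked in.
- mat: Cork mat fixed to the bench on one side of the tub, 240 mm (x) by 200 mm (y), 3 mm thick. Origin: middle of its underside. The turntable is on the other side; which side varies.
- turntable: Wooden lazy Susan, 230 mm across, top 25 mm above the bench, turns freely. Origin: its centre, on the bench.
- cup: White ceramic cup, 72 mm across, 75 mm high, on the turntable. Origin: middle of its underside.
- top: Wooden spinning top standing on its flat stem, 68 mm across, 63 mm high, on the turntable. Origin: middle of its underside.
- turtle: Green plastic turtle, about 90 mm long, 45 mm high, on the turntable. Origin: middle of its underside.
- firefighter: Red plastic firefighter figure, 105 mm tall, on the turntable. Origin: middle of its underside.
Not all that is in view belongs to the job. There is more than one size of the lid; the job needs the largest.

How it is judged:
By the outcome, as a careful person would: the job done as asked, in the order asked, and still so for the second after the job is handed in, with the robot touching nothing.
It also fails if it takes over 50 s, if anything falls off the work surface, if the arm or the gripper's body presses on something with over 40 N, if the wrist force passes 120 N, or if a joint passes its speed limit or range.

### The arm

A 6-joint arm with a two-finger parallel gripper is mounted at the origin on the work surface. World frame = base frame: x ahead of the robot, y to its left, z up, the work surface at z = 0. Lengths are in m, angles in rad, forces in N, time in s.
With the tool pointing down it reaches from about 0.325 to 1 m from the base axis. Payload 5.1 kg.
Tool frame: the origin (TCP) lies between the finger pads; the fingertips stand 25 mm ahead of it and the grasp point (between the pads) lies 6 mm ahead of it (ctrl.tcp_to_tips is the z of the fingertips in the tool frame, in m); z points along the fingers, y is the direction in which the jaws open and shut (so a half turn about z gives the same grasp; the last joint's range is limited). The gripper opens to 85 mm and grips with 20 to 120 N. Pads are 22 mm wide; open, the fingers measure 114 mm over their backs; the gripper's body (76 mm by 85 mm) begins 54 mm behind the grasp point. The pads swing forward as they close: fully open they stand 13 mm farther back than shut.
Start: joints at [-1.432, 0.124, 1.65, -0, 1.367, -0.083], TCP at [0.143, -0.634, 0.256] pointing down, gripper open.
Joint ranges: [-2.61, 2.61], [-1.02, 2.33], [0.03, 2.71], [-1.35, 4.49], [0.32, 2.68], [-2.91, 2.91]. Speed limits (rad/s): [2.57, 2.57, 3.14, 3.14, 3.14, 3.14].

### API

Orientations are given as a rotation vector (axis times angle).
In Python, from plant import ctrl gives the robot as it stands.
- The arm moves only by the tool play_rows, never from a script. Its argument "increments" is a list that holds one entry, the list of rows, each a list of 7 numbers: the shift along the tool's x, y, z in cm, then the turn, a rotation vector about the tool's x, y, z in rad, then the finger opening in cm, from 0 to 8.54. A call has 1 to 5 rows; each row is the pose to reach, as a shift and turn from the pose commanded when the call began, along the tool's axes at that moment; what a row does not reach only later rows make up. A row lasts 1/8 s, in which the tool goes at most 62.5 mm and 10.7 degrees, less where a joint would pass 70% of its speed; a pose out of reach is approached as far as the arm can. A call with a gripper value outside its range is refused whole. The fingers move at their own pace and stop on an object; "squeeze" is the grip in N (left out, the last holds). Time passes only in rows, so rows that repeat a pose let the fingers close. It gives the time, the measured TCP pose, the force and the opening at its end, in the units of the state.
- ctrl.get_state(): the state, without advancing time (a new reading comes with each control period).
- ctrl.snapshot(name): name is "scene" or "side" or "wrist"; returns a dict with "img" (400x640x3 uint8, blue, green, red), "fx", "fy", "cx", "cy" (pixels), "R" (3x3) and "t" (3): a world point X has camera coordinates R X + t. Camera axes: x right, y down, z forward; pixel columns grow to the right and rows downward; lengths in m; the calibration is good to about 2 mm. The wrist camera is an equidistant fisheye: a pixel r from the principal point sees the ray r / f radians off the axis. A picture is of the moment at which its call begins. There is no depth.
- ctrl.finish_job(): hands the job in, once; it reports no verdict.
The state is a dict: "time": time; "qpos": joint angles; "joint_vel": joint speeds; "joint_efforts": joint torques, N m; "eef_pos": TCP position; "ee_rot": TCP orientation; "wrist_force": force on the tool from outside, world axes, zero at the start; "ft_torque": the same for the moment, N m; "width": finger opening in m.
Only numpy, scipy, OpenCV 4.12 (cv2) and the standard library are available. Lean on these libraries where they do the work, as an engineer would, in place of code of your own. Each camera call takes 0.05 s, during which the arm holds its last target. There are 200 camera calls.

## Working session

There is one attempt and no reset: what is moved stays moved. The work goes in short steps, Python scripts to look and compute and a tool call to move; the robot and the scene stay as the last step left them, time stands still between calls to the robot, and variables do not carry over. Pictures are saved under pics/ and viewed, about 8 in all and at most 12, crops included, and the job is handed in when it is done.

Besides the shell and the picture viewer there is one more tool, called after ">>>" by a JSON object that holds its "fn" and its "kwargs". play_rows: Moves the arm, as the interface text tells. Its arguments: {"type":"object","properties":{"increments":{"type":"array","items":{"type":"array","items":{"type":"array","items":{"type":"number"}}}},"squeeze":{"type":"number"}},"required":["increments"]}

```bash
mkdir -p pics; ls; python3 - <<'E'
from plant import ctrl
import cv2,pickle
d={n:ctrl.snapshot(n) for n in("scene","side")}
pickle.dump(d,open("s0.pkl","wb"))
for n in d:
    cv2.imwrite(f"pics/{n}0.png",d[n]["img"]); print(n,d[n]["fx"],d[n]["cx"],d[n]["cy"],d[n]["R"],d[n]["t"])
s=ctrl.get_state();print(s["time"],s["eef_pos"],s["ee_rot"],s["width"],s["wrist_force"])
E
```

```text
pics
scene 448.7440618353681 317.9056591576548 203.70542652788095 [[ 0.71543712  0.69849092 -0.0161293 ]
 [ 0.58098009 -0.60758127 -0.54157838]
 [-0.38808744  0.37809448 -0.84049551]] [-0.39353919 -0.24386003  1.50506405]
side 504.86104976804256 324.3608399001888 203.28814602785405 [[-0.94979607 -0.31286625 -0.00145838]
 [-0.19443551  0.59390432 -0.7806872 ]
 [ 0.24511681 -0.74121007 -0.6249203 ]] [0.50968693 0.19348363 1.22340797]
0.1 [ 0.14290048 -0.63354485  0.25513213] [-3.12036829e+00 -3.47478695e-01  4.20633147e-05] 0.08546639426839771 [ 0.53521225 -0.05821962 -0.13787934]
```

View pics/scene0.png

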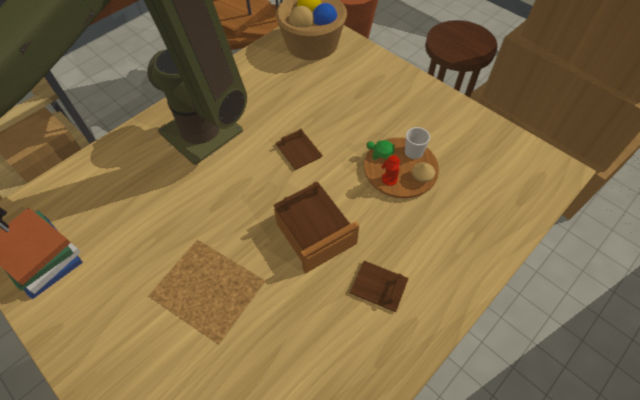

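View pics/side0.png

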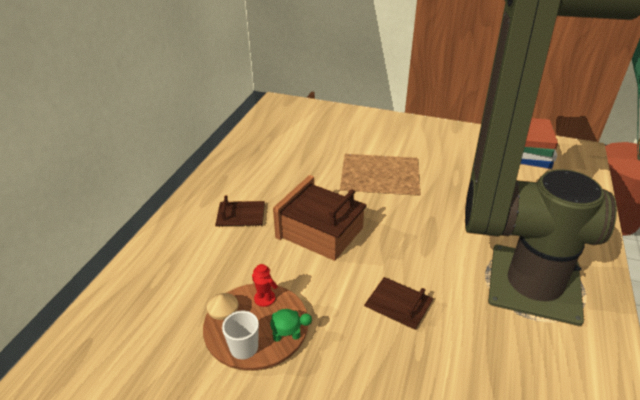

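The scene view shows the tub at about (315,225), the mat at (207,290) and the turntable at (400,167). There are three dark lids:
- seated on the tub, scene (315,215) / side (325,210)
- loose on the bench, scene (300,148) / side (398,302)
- loose on the bench, scene (378,285) / side (240,213)

The seated lid fits the description: it is the largest and is tucked under the bar. I'll confirm that in an enlarged crop.

```bash
python3 - <<'E'
import cv2,pickle,numpy as np
d=pickle.load(open("s0.pkl","rb"))
a=cv2.resize(d["scene"]["img"][175:275,265:365],(400,400),interpolation=cv2.INTER_CUBIC)
b=cv2.resize(d["side"]["img"][165:265,270:370],(400,400),interpolation=cv2.INTER_CUBIC)
im=np.hstack([a,b]);im=np.clip(im*1.5,0,255).astype(np.uint8);cv2.imwrite("pics/crop.png",im)
E
```

```text
(no output)
```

View pics/crop.png

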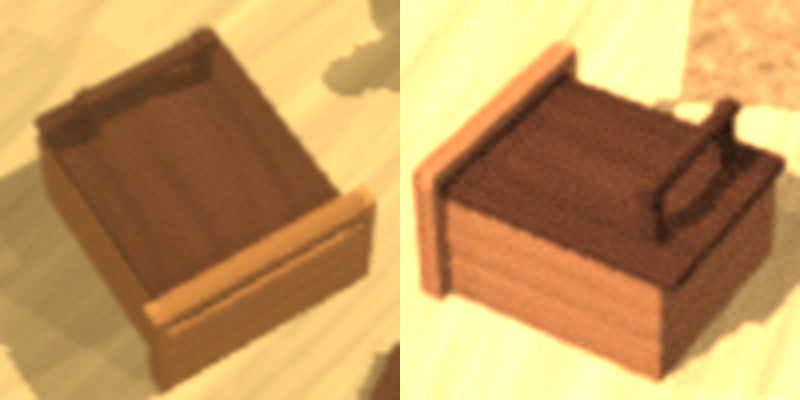

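The crop confirms it: the seated lid has the bar over its back edge and the dowel handle at the front. The handle ends are at about scene (286,199) and (317,183), and side (335,212) and (352,191).

```bash
cat >h.py <<'E'
import numpy as np,cv2,pickle
def ray(c,p):
    v=np.array([(p[0]-c["cx"])/c["fx"],(p[1]-c["cy"])/c["fy"],1.]);R=np.array(c["R"])
    return -R.T@c["t"],R.T@v
def cast(c,p,z):
    o,v=ray(c,p);return o+v*(z-o[2])/v[2]
def tri(c1,p1,c2,p2):
    A=np.zeros((3,3));b=np.zeros(3)
    for c,p in((c1,p1),(c2,p2)):
        o,v=ray(c,p);v/=np.linalg.norm(v);P=np.eye(3)-np.outer(v,v);A+=P;b+=P@o
    return np.linalg.solve(A,b)
def proj(c,X):
    x=np.array(c["R"])@X+c["t"];return np.array([c["fx"]*x[0]/x[2]+c["cx"],c["fy"]*x[1]/x[2]+c["cy"]])
E
python3 - <<'E'
from h import *
np.set_printoptions(precision=4,suppress=True)
d=pickle.load(open("s0.pkl","rb"));s,e=d["scene"],d["side"]
cr=lambda x,y:(265+x/4-.4,175+y/4-.4); cs=lambda x,y:(270+(x-400)/4-.4,165+y/4-.4)
print("handle ends A,B", tri(s,cr(82,99),e,cs(728,108)),tri(s,cr(205,38),e,cs(657,192)))
print("handle scene z.13",cast(s,cr(82,99),.13),cast(s,cr(205,38),.13))
print("handle side z.13",cast(e,cs(728,108),.13),cast(e,cs(657,192),.13))
print("bar top front edge scene",cast(s,cr(145,308),.105),cast(s,cr(362,187),.105))
print("bar top side front",cast(e,cs(440,180),.105),cast(e,cs(575,50),.105))
print("lid front top corners",cast(e,cs(668,285),.09),cast(e,cs(784,158),.09))
# mat
for n,c,z in(("scene",s,.003),("side",e,.003)):
    print(n)
    pts=[(199,241),(264,283),(218,342),(150,295)] if n=="scene" else [(344,155),(418,157),(420,194),(341,190)]
    P=np.array([cast(c,p,z) for p in pts]);print(P[:,:2],P.mean(0),[np.linalg.norm(P[i]-P[i-1]) for i in range(4)])
E
```

```text
handle ends A,B [ 0.4771 -0.0455  0.1331] [0.4978 0.047  0.1302]
handle scene z.13 [ 0.4744 -0.0445  0.13  ] [0.4988 0.0475 0.13  ]
handle side z.13 [ 0.4789 -0.0486  0.13  ] [0.4969 0.046  0.13  ]
bar top front edge scene [ 0.6053 -0.1161  0.105 ] [0.6452 0.0454 0.105 ]
bar top side front [0.6398 0.0486 0.105 ] [ 0.6049 -0.111   0.105 ]
lid front top corners [0.4783 0.082  0.09  ] [ 0.4425 -0.059   0.09  ]
scene
[[ 0.3324 -0.2606]
 [ 0.5607 -0.2177]
 [ 0.5951 -0.4028]
 [ 0.3679 -0.4505]] [ 0.464  -0.3329  0.003 ] [np.float64(0.1931778392540675), np.float64(0.2323440018661684), np.float64(0.18828912567446698), np.float64(0.2321082933116761)]
side
[[ 0.5982 -0.3933]
 [ 0.365  -0.457 ]
 [ 0.3247 -0.2619]
 [ 0.5527 -0.2079]] [ 0.4601 -0.33    0.003 ] [np.float64(0.1909188147188273), np.float64(0.2417462865156763), np.float64(0.19928450510917137), np.float64(0.23430557778281852)]
```

Handle middle is about (0.487, 0.000, 0.130) with lid yaw about -0.24, and the bar, lid front and handle all agree to 3 mm. The mat is at about (0.462, -0.331) with yaw about 0.22, and its size fits.

```bash
cat >>h.py <<'E'
from scipy.spatial.transform import Rotation as Ro
def go(s,p,psi):
    """tool-frame shift (cm) and turn from state s to TCP p, tool down, tool x at world angle psi"""
    R=Ro.from_rotvec(s["ee_rot"]);T=Ro.from_matrix([[np.cos(psi),np.sin(psi),0],[np.sin(psi),-np.cos(psi),0],[0,0,-1]])
    return np.round(np.r_[R.inv().apply(np.array(p)-s["eef_pos"])*100,(R.inv()*T).as_rotvec()],3)
E
python3 -c "
from h import *;from plant import ctrl
print(go(ctrl.get_state(),[.487,0,.26],1.331))"
```

```text
[ 4.7504e+01 -5.4233e+01 -3.7300e-01 -2.0000e-03 -1.0000e-03 -1.1090e+00]
```

>>> {"fn": "play_rows", "kwargs": {"increments": [[[3, -3.5, 0, 0, 0, -0.08, 8], [7, -8, 0, 0, 0, -0.18, 8], [11, -12.6, 0, 0, 0, -0.28, 8], [15, -17.2, 0, 0, 0, -0.38, 8], [19, -21.7, 0, 0, 0, -0.46, 8]]]}}

```text
time: 0.72
eef_pos: [0.281, -0.3786, 0.2558]
ee_rot: [-2.959, -1.053, -0.0]
wrist_force: [1.5, 0.2, 0.2]
width: 0.0801
```

```bash
python3 -c "
from h import *;from plant import ctrl
s=ctrl.get_state();print(s['qpos'],s['eef_pos'],go(s,[.487,0,.26],1.331))"
```

```text
[-1.04636422e+00 -2.84959847e-01  2.03503112e+00  2.48408328e-04
  1.39203584e+00 -1.59557820e-01] [ 0.28099074 -0.37858713  0.25580996] [ 39.889 -16.327  -0.398  -0.     -0.     -0.647]
```

>>> {"fn": "play_rows", "kwargs": {"increments": [[[5, -2, 0, 0, 0, -0.08, 8], [10.5, -4.2, -0.2, 0, 0, -0.18, 8], [16, -6.5, -0.4, 0, 0, -0.28, 8], [21.5, -8.8, -0.4, 0, 0, -0.38, 8], [27, -11, -0.4, 0, 0, -0.46, 8]]]}}

```text
time: 1.35
eef_pos: [0.4212, -0.1231, 0.2602]
ee_rot: [2.641, 1.701, 0.0]
wrist_force: [0.9, -0.4, -0.4]
width: 0.0798
```

```bash
python3 -c "
from h import *;from plant import ctrl
s=ctrl.get_state();print(s['qpos'],s['eef_pos'],go(s,[.487,0,.26],1.331))"
```

```text
[-4.06683088e-01 -3.71690739e-01  2.09329400e+00 -7.95003710e-05
  1.41951577e+00  1.96603660e-02] [ 0.42124985 -0.123091    0.26017929] [13.926  0.896  0.017  0.     0.    -0.187]
```

>>> {"fn": "play_rows", "kwargs": {"increments": [[[5, 0.3, 0, 0, 0, -0.06, 8], [10, 0.6, 0, 0, 0, -0.12, 8], [13.9, 0.9, 0, 0, 0, -0.187, 8], [13.9, 0.9, 0, 0, 0, -0.187, 8], [13.9, 0.9, 0, 0, 0, -0.187, 8]]]}}

```text
time: 1.98
eef_pos: [0.4865, -0.0025, 0.2598]
ee_rot: [-2.473, -1.937, 0.002]
wrist_force: [0.2, -0.1, -0.1]
width: 0.0798
```

```bash
python3 - <<'E'
from h import *;from plant import ctrl
s=ctrl.get_state();print(s['qpos'],s['eef_pos'],go(s,[.487,0,.26],1.331))
w=ctrl.snapshot("wrist");pickle.dump(w,open("w1.pkl","wb"));print({k:v for k,v in w.items() if k!="img"})
cv2.imwrite("pics/w1.png",np.clip(w["img"]*1.5,0,255).astype(np.uint8))
E
```

```text
[-1.15347524e-01 -2.49770501e-01  2.00016607e+00 -4.02807867e-04
  1.39226678e+00  1.26718929e-01] [ 0.48651556 -0.00250998  0.25982252] [ 0.255 -0.013 -0.018 -0.001  0.001 -0.002]
{'fx': 309.70691628693146, 'fy': 309.70691628693146, 'cx': 320.10237634410794, 'cy': 195.73427702258692, 'R': array([[ 9.71005538e-01, -2.39056407e-01, -5.27749014e-04],
       [-2.26527126e-01, -9.20814631e-01,  3.17467914e-01],
       [-7.63786979e-02, -3.08143553e-01, -9.48268868e-01]]), 't': array([-0.47317296,  0.06641399,  0.42002061])}
```

View pics/w1.png

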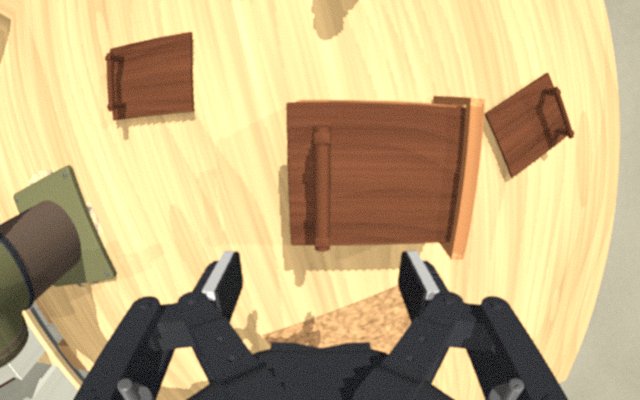

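The wrist view shows the dowel running from about (322,127) to (322,249), upright and roughly centred between the fingers. I'll cast it onto z=0.13.

```bash
cat >>h.py <<'E'
def castf(c,p,z):
    d=np.array([p[0]-c["cx"],p[1]-c["cy"]]);r=np.hypot(*d);a=r/c["fx"];R=np.array(c["R"])
    v=R.T@np.r_[d/r*np.sin(a),np.cos(a)];o=-R.T@c["t"];return o+v*(z-o[2])/v[2]
E
python3 - <<'E'
from h import *
w=pickle.load(open("w1.pkl","rb"))
a,b=castf(w,(322,127),.13),castf(w,(322,249),.13);print(a,b,(a+b)/2,np.linalg.norm(a-b),np.arctan2(*(a-b)[:2]))
for p,z in(((288,102),.09),((291,245),.09)):print(castf(w,p,z))
E
```

```text
[0.5019266  0.05280534 0.13      ] [ 0.47624039 -0.05237532  0.13      ] [4.89083494e-01 2.15009187e-04 1.30000000e-01] 0.10827166766780952 0.23952217030627612
[0.47655784 0.07914264 0.09      ]
[ 0.44096768 -0.06122064  0.09      ]
```

>>> {"fn": "play_rows", "kwargs": {"increments": [[[0.3, 0.2, 3, 0, 0, 0, 6], [0.3, 0.2, 6.5, 0, 0, 0, 6], [0.3, 0.2, 10, 0, 0, 0, 6], [0.3, 0.2, 12.4, 0, 0, 0, 6], [0.3, 0.2, 12.4, 0, 0, 0, 6]]]}}

```text
time: 2.65
eef_pos: [0.4876, -0.0008, 0.1341]
ee_rot: [-2.473, -1.932, 0.006]
wrist_force: [0.0, 0.5, -0.1]
width: 0.0599
```

>>> {"fn": "play_rows", "kwargs": {"increments": [[[0, 0, 0, 0, 0, 0, 4], [0, 0, 0, 0, 0, 0, 3], [0, 0, 0, 0, 0, 0, 2.2], [0, 0, 0, 0, 0, 0, 1.4], [0, 0, 0, 0, 0, 0, 1]]], "squeeze": 30}}

```text
time: 3.28
eef_pos: [0.4896, 0.0001, 0.1369]
ee_rot: [2.473, 1.937, 0.0]
wrist_force: [-2.7, 0.2, 4.8]
width: 0.0131
```

>>> {"fn": "play_rows", "kwargs": {"increments": [[[0, 0, 0, 0, 0, 0, 0], [0, 0, 0, 0, 0, 0, 0], [0, 0, 0, 0, 0, 0, 0]]], "squeeze": 30}}

```text
time: 3.65
eef_pos: [0.4897, 0.0001, 0.1369]
ee_rot: [-2.473, -1.937, -0.0]
wrist_force: [-3.6, 1.3, 5.6]
width: 0.0124
```

>>> {"fn": "play_rows", "kwargs": {"increments": [[[0, 0.1, -0.3, 0, 0, 0, 0], [0, 0.22, -0.6, 0, 0, 0, 0], [0, 0.33, -0.9, 0, 0, 0, 0], [0, 0.45, -1.2, 0, 0, 0, 0], [0, 0.58, -1.5, 0, 0, 0, 0]]]}}

```text
time: 4.28
eef_pos: [0.4949, -0.0013, 0.1511]
ee_rot: [-2.473, -1.936, 0.001]
wrist_force: [-1.1, -0.1, -3.5]
width: 0.0129
```

>>> {"fn": "play_rows", "kwargs": {"increments": [[[0, 0.14, -0.4, 0, 0, 0, 0], [0, 0.3, -0.8, 0, 0, 0, 0], [0, 0.5, -1.2, 0, 0, 0, 0], [0, 0.73, -1.6, 0, 0, 0, 0], [0, 0.95, -2.0, 0, 0, 0, 0]]]}}

```text
time: 4.9
eef_pos: [0.5045, -0.0036, 0.1716]
ee_rot: [-2.473, -1.937, 0.0]
wrist_force: [-0.9, 1.1, -2.8]
width: 0.0126
```

```bash
python3 - <<'E'
from h import *;from plant import ctrl
a=[]
for n,(y,x) in (("scene",(150,240)),("side",(125,250))):
    c=ctrl.snapshot(n);a.append(cv2.resize(c["img"][y:y+130,x:x+130],(400,400),interpolation=cv2.INTER_CUBIC))
cv2.imwrite("pics/tip.png",np.clip(np.hstack(a)*1.5,0,255).astype(np.uint8))
s=ctrl.get_state();print(s["eef_pos"],s["wrist_force"],s["ft_torque"],s["width"])
E
```

```text
[ 0.50508215 -0.0037294   0.17212481] [ 0.17928771  0.19247403 -3.08086566] [0.03425376 0.16408538 0.02826385] 0.01270954485601946
```

View pics/tip.png

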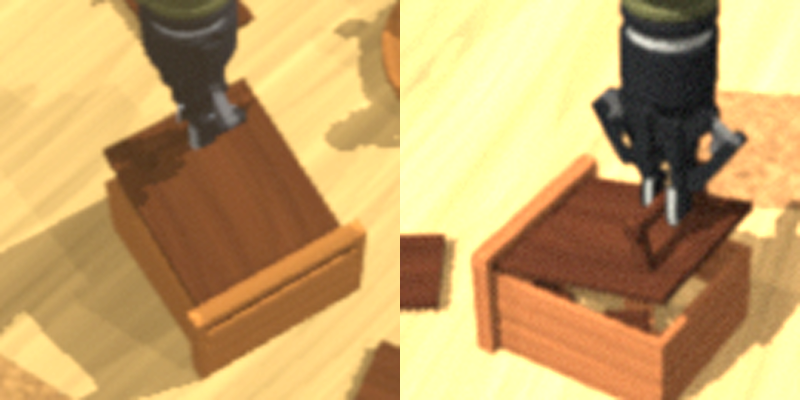

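The lid front is tipped up with the back still under the bar (pads on the handle at side-crop (660,205), blocks visible inside). Next I draw it out along tool -y.

>>> {"fn": "play_rows", "kwargs": {"increments": [[[0, -0.6, 0, 0, 0, 0, 0], [0, -1.3, 0, 0, 0, 0, 0], [0, -2.0, 0, 0, 0, 0, 0], [0, -2.7, 0, 0, 0, 0, 0], [0, -3.4, 0, 0, 0, 0, 0]]]}}

```text
time: 5.62
eef_pos: [0.4708, 0.0047, 0.1714]
ee_rot: [2.473, 1.937, 0.0]
wrist_force: [0.0, -0.2, -1.6]
width: 0.013
```

```bash
python3 - <<'E'
from h import *;from plant import ctrl
a=[]
for n,(y,x) in (("scene",(150,240)),("side",(125,250))):
    c=ctrl.snapshot(n);a.append(cv2.resize(c["img"][y:y+130,x:x+130],(400,400),interpolation=cv2.INTER_CUBIC))
cv2.imwrite("pics/draw.png",np.clip(np.hstack(a)*1.5,0,255).astype(np.uint8))
s=ctrl.get_state();print(s["eef_pos"],s["wrist_force"],s["ft_torque"],s["width"])
E
```

```text
[0.47069057 0.00474855 0.17121747] [ 0.55999266  0.26724876 -2.25884169] [0.02281521 0.12491941 0.01994688] 0.013061438597278574
```

View pics/draw.png

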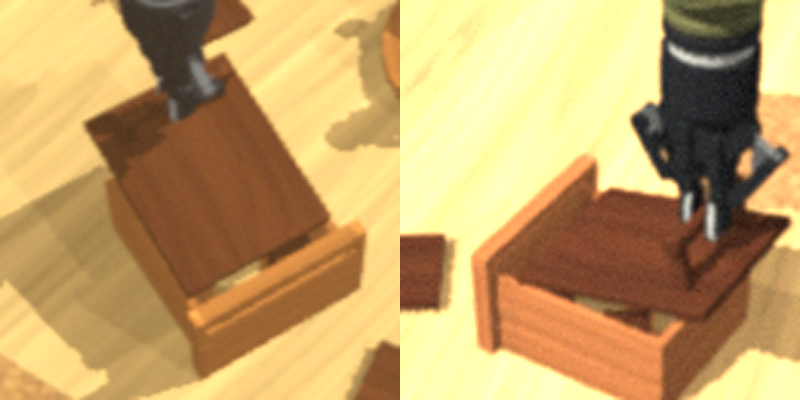

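The back edge is clear of the bar (gap visible at scene-crop (265,270)) and the tub hasn't moved. I lift now with a firmer grip to hold the tilt.

>>> {"fn": "play_rows", "kwargs": {"increments": [[[0, 0, -0.6, 0, 0, 0, 0], [0, -0.2, -1.5, 0, 0, 0, 0], [0, -0.3, -2.8, 0, 0, 0, 0], [0, -0.5, -4.3, 0, 0, 0, 0], [0, -0.5, -5.8, 0, 0, 0, 0]]], "squeeze": 50}}

```text
time: 6.35
eef_pos: [0.4667, 0.0058, 0.2309]
ee_rot: [2.473, 1.937, 0.001]
wrist_force: [0.3, -0.9, -3.3]
width: 0.012
```

>>> {"fn": "play_rows", "kwargs": {"increments": [[[0, 0, -1.2, 0, 0, 0, 0], [0, 0, -2.2, 0, 0, 0, 0], [0, 0, -3.2, 0, 0, 0, 0], [0, 0, -3.8, 0, 0, 0, 0], [0, 0, -3.8, 0, 0, 0, 0]]]}}

```text
time: 6.98
eef_pos: [0.4667, 0.0057, 0.2678]
ee_rot: [2.473, 1.937, 0.001]
wrist_force: [-0.2, 0.5, -3.2]
width: 0.0122
```

```bash
python3 - <<'E'
from h import *;from plant import ctrl
s=ctrl.get_state();print(s["eef_pos"],s["wrist_force"],s["width"],s["qpos"])
# final handle at mat, yaw .22; tool y = lid +x -> psi=yaw+pi/2
m=np.array([.462,-.331]);u=np.array([np.cos(.22),np.sin(.22)]);h=m-.059*u
print(h,go(s,[*(h+.017*u),.27],.22+np.pi/2))
c=ctrl.snapshot("side");cv2.imwrite("pics/lift.png",np.clip(cv2.resize(c["img"][60:310,180:480],None,fx=2,fy=2)*1.5,0,255).astype(np.uint8))
E
```

```text
[0.46673181 0.0057028  0.26775669] [-0.19567148  0.52473158 -3.1574033 ] 0.012218863971173685 [-1.02874478e-01 -3.04656148e-01  2.03039956e+00  1.13011208e-05
  1.41516475e+00  1.39176394e-01]
[ 0.40442205 -0.34387555] [-3.4674e+01  3.8520e+00 -2.2500e-01  1.0000e-03  0.0000e+00 -4.6200e-01]
```

View pics/lift.png

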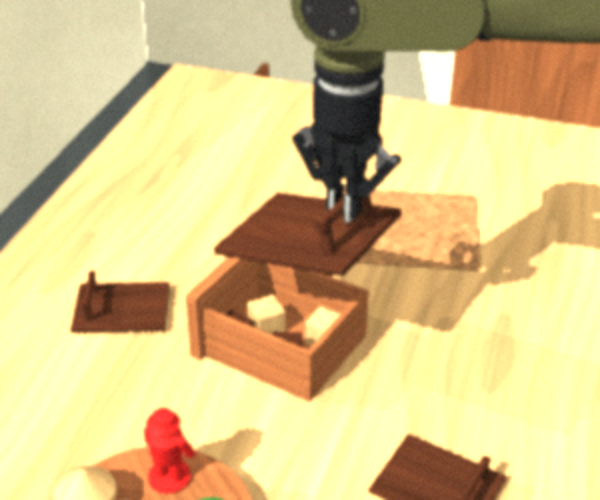

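The lid hangs clear above the tub (side crop (310,235)), tilted with its back down; it weighs about 3.2 N. I carry it to the mat.

>>> {"fn": "play_rows", "kwargs": {"increments": [[[-1.5, 0.2, -0.2, 0, 0, -0.02, 0], [-4.5, 0.5, -0.2, 0, 0, -0.06, 0], [-8.5, 1, -0.2, 0, 0, -0.11, 0], [-12.5, 1.4, -0.2, 0, 0, -0.17, 0], [-16.5, 1.9, -0.2, 0, 0, -0.22, 0]]]}}

```text
time: 7.65
eef_pos: [0.4448, -0.1601, 0.2686]
ee_rot: [-2.243, -2.198, 0.001]
wrist_force: [0.4, 0.3, -2.0]
width: 0.0122
```

```bash
python3 -c "
from h import *;from plant import ctrl
s=ctrl.get_state();print(s['eef_pos'],go(s,[.421,-.340,.27],1.791))"
```

```text
[ 0.44484149 -0.16010102  0.26861422] [-1.8034e+01 -2.0210e+00 -1.4200e-01 -1.0000e-03 -0.0000e+00 -2.4000e-01]
```

>>> {"fn": "play_rows", "kwargs": {"increments": [[[-4, -0.4, 0, 0, 0, -0.05, 0], [-8, -0.9, 0, 0, 0, -0.1, 0], [-12, -1.4, 0, 0, 0, -0.16, 0], [-15.5, -1.8, 0, 0, 0, -0.21, 0], [-18, -2, 0, 0, 0, -0.24, 0]]]}}

```text
time: 8.28
eef_pos: [0.4208, -0.3399, 0.2684]
ee_rot: [-1.966, -2.449, 0.0]
wrist_force: [-0.0, -0.0, -1.8]
width: 0.0121
```

>>> {"fn": "play_rows", "kwargs": {"increments": [[[0, 0, 1, 0, 0, 0, 0], [0, 0, 3, 0, 0, 0, 0], [0, 0, 6, 0, 0, 0, 0], [0, 0, 8.5, 0, 0, 0, 0], [0, 0, 10, 0, 0, 0, 0]]]}}

```text
time: 8.9
eef_pos: [0.4206, -0.3365, 0.166]
ee_rot: [-1.962, -2.448, -0.001]
wrist_force: [-0.3, -0.4, -2.6]
width: 0.0127
```

```bash
python3 - <<'E'
from h import *;from plant import ctrl
s=ctrl.get_state();print(s["eef_pos"],s["wrist_force"],s["width"],go(s,[.421,-.340,.17],1.791))
a=[]
for n,(y,x) in (("scene",(200,110)),("side",(90,280))):
    c=ctrl.snapshot(n);pickle.dump(c,open(n+"_b.pkl","wb"));a.append(cv2.resize(c["img"][y:y+160,x:x+160],(400,400),interpolation=cv2.INTER_CUBIC))
cv2.imwrite("pics/mat.png",np.clip(np.hstack(a)*1.5,0,255).astype(np.uint8))
E
```

```text
[ 0.42060115 -0.33646816  0.16601738] [-0.32325698 -0.43933441 -2.56896055] 0.012691557738980267 [-0.352 -0.039 -0.4   -0.002 -0.004 -0.001]
```

View pics/mat.png

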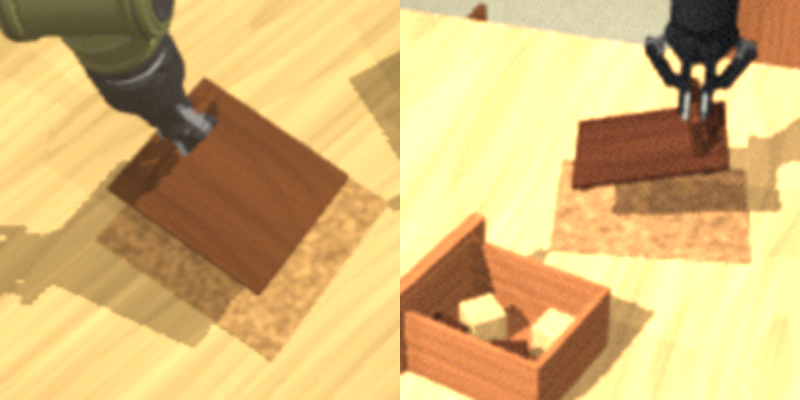

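The lid is over the mat with its back lower than the front. Scene-crop corners are (348,178), (260,293), (203,80), (110,190). I triangulate them for tilt and position.

```bash
python3 - <<'E'
from h import *
s,e=pickle.load(open("scene_b.pkl","rb")),pickle.load(open("side_b.pkl","rb"))
np.set_printoptions(precision=4,suppress=True)
P=[tri(s,(110+a/2.5-.3,200+b/2.5-.3),e,(280+(c-400)/2.5-.3,90+f/2.5-.3)) for a,b,c,f in((348,178,575,182),(260,293,580,122),(203,80,728,167),(110,190,725,104))]
P=np.array(P);print(P);b=P[:2].mean(0);f=P[2:].mean(0);print(b,f,b-f,np.arctan2((f-b)[2],np.hypot(*(b-f)[:2])),np.arctan2(*(b-f)[[1,0]]))
E
```

```text
[[ 0.539  -0.2392  0.084 ]
 [ 0.5696 -0.3752  0.0818]
 [ 0.3659 -0.2768  0.1183]
 [ 0.3969 -0.4151  0.117 ]]
[ 0.5543 -0.3072  0.0829] [ 0.3814 -0.3459  0.1176] [ 0.1729  0.0387 -0.0347] 0.1933743997392846 0.22035392785305455
```

The tilt is 0.19 and the yaw 0.22. The rear batten should touch at TCP z of about 0.094, then the lid arcs flat to TCP z of about 0.068.

>>> {"fn": "play_rows", "kwargs": {"increments": [[[0, -0.1, 1.5, 0, 0, 0, 0], [0, -0.2, 3, 0, 0, 0, 0], [0, -0.3, 4.5, 0, 0, 0, 0], [0, -0.3, 5.7, 0, 0, 0, 0], [0, -0.3, 6.4, 0, 0, 0, 0]]], "squeeze": 30}}

```text
time: 9.62
eef_pos: [0.4182, -0.3389, 0.1042]
ee_rot: [-1.966, -2.449, -0.0]
wrist_force: [0.2, -0.5, -3.5]
width: 0.0123
```

>>> {"fn": "play_rows", "kwargs": {"increments": [[[0, 0, 0.3, 0, 0, 0, 0], [0, 0, 0.6, 0, 0, 0, 0], [0, -0.1, 0.9, 0, 0, 0, 0], [0, -0.25, 1.2, 0, 0, 0, 0], [0, -0.25, 1.2, 0, 0, 0, 0]]]}}

```text
time: 10.25
eef_pos: [0.4161, -0.3401, 0.0937]
ee_rot: [1.966, 2.449, -0.0]
wrist_force: [-1.8, -0.7, 0.0]
width: 0.0125
```

>>> {"fn": "play_rows", "kwargs": {"increments": [[[0, -0.18, 0.3, 0, 0, 0, 0], [0, -0.36, 0.6, 0, 0, 0, 0], [0, -0.53, 0.9, 0, 0, 0, 0], [0, -0.69, 1.2, 0, 0, 0, 0], [0, -0.84, 1.5, 0, 0, 0, 0]]]}}

```text
time: 10.88
eef_pos: [0.4081, -0.3417, 0.0783]
ee_rot: [1.966, 2.449, 0.0]
wrist_force: [0.2, 0.3, -0.9]
width: 0.0123
```

>>> {"fn": "play_rows", "kwargs": {"increments": [[[0, -0.13, 0.3, 0, 0, 0, 0], [0, -0.26, 0.6, 0, 0, 0, 0], [0, -0.35, 0.85, 0, 0, 0, 0], [0, -0.38, 0.95, 0, 0, 0, 0], [0, -0.38, 0.95, 0, 0, 0, 0]]]}}

```text
time: 11.5
eef_pos: [0.4039, -0.3421, 0.0685]
ee_rot: [-1.966, -2.449, -0.0]
wrist_force: [-0.3, -0.6, 0.7]
width: 0.0121
```

>>> {"fn": "play_rows", "kwargs": {"increments": [[[0, 0, 0.05, 0, 0, 0, 0], [0, 0, 0.1, 0, 0, 0, 0], [0, 0, 0.1, 0, 0, 0, 0]]]}}

```text
time: 11.88
eef_pos: [0.404, -0.3423, 0.0683]
ee_rot: [-1.966, -2.449, 0.0]
wrist_force: [-4.5, 1.3, 4.9]
width: 0.0121
```

```bash
python3 - <<'E'
from h import *;from plant import ctrl
s=ctrl.get_state();print(s["eef_pos"],s["wrist_force"],s["width"])
a=[]
for n,(y,x) in (("scene",(200,110)),("side",(90,280))):
    c=ctrl.snapshot(n);a.append(cv2.resize(c["img"][y:y+160,x:x+160],(400,400),interpolation=cv2.INTER_CUBIC))
cv2.imwrite("pics/down.png",np.clip(np.hstack(a)*1.5,0,255).astype(np.uint8))
E
```

```text
[ 0.40398955 -0.34228669  0.06829567] [-4.48876928  1.26323214  4.92990224] 0.012139333768601957
```

View pics/down.png

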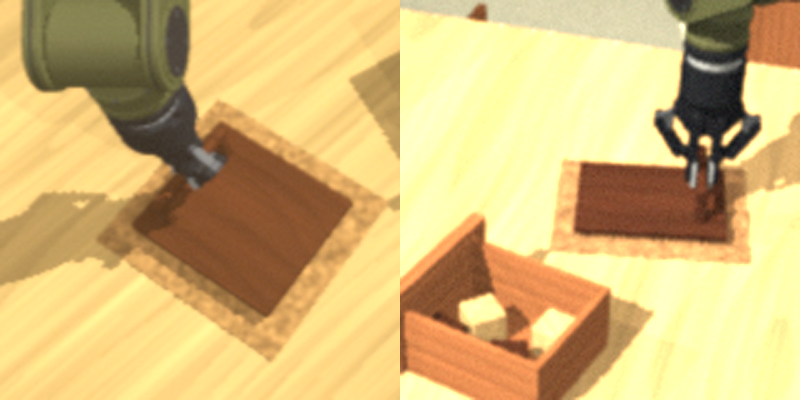

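The lid lies flat and centred on the mat (side crop (650,203), mat border visible all round). It bears 5 N, the same preload as when seated. I release it and rise.

>>> {"fn": "play_rows", "kwargs": {"increments": [[[0, 0, 0, 0, 0, 0, 2], [0, 0, 0, 0, 0, 0, 3], [0, 0, 0, 0, 0, 0, 4.5], [0, 0, 0, 0, 0, 0, 6], [0, 0, 0, 0, 0, 0, 6]]]}}

```text
time: 12.6
eef_pos: [0.4042, -0.3423, 0.0678]
ee_rot: [-1.967, -2.45, -0.0]
wrist_force: [-0.3, -0.2, 0.0]
width: 0.0602
```

>>> {"fn": "play_rows", "kwargs": {"increments": [[[0, 0, -1, 0, 0, 0, 6], [0, 0, -3, 0, 0, 0, 6], [0, 0, -7, 0, 0, 0, 6], [0, 0, -12, 0, 0, 0, 6], [0, 0, -16, 0, 0, 0, 6]]]}}

```text
time: 13.22
eef_pos: [0.4045, -0.3426, 0.231]
ee_rot: [1.965, 2.448, -0.001]
wrist_force: [0.3, -0.2, -0.9]
width: 0.06
```

>>> {"fn": "play_rows", "kwargs": {"increments": [[[0, 0, -1, 0, 0, 0, 6], [0, 0, -1, 0, 0, 0, 6], [0, 0, -1, 0, 0, 0, 6]]]}}

```text
time: 13.6
eef_pos: [0.4035, -0.3416, 0.2357]
ee_rot: [-1.964, -2.447, -0.001]
wrist_force: [-0.4, 0.5, -0.8]
width: 0.0597
```

```bash
python3 - <<'E'
from h import *;from plant import ctrl
s=ctrl.get_state();print(s["time"],s["eef_pos"],s["wrist_force"],s["width"])
d=pickle.load(open("s0.pkl","rb"))
a=[]
for n,(y,x) in (("scene",(120,140)),("side",(130,190))):
    c=ctrl.snapshot(n);a.append(cv2.resize(c["img"][y:y+250,x:x+250],(400,400),interpolation=cv2.INTER_CUBIC))
    # turntable unchanged?
    r=(slice(125,200),slice(360,445)) if n=="scene" else (slice(260,370),slice(195,318))
    print(n,cv2.absdiff(c["img"],d[n]["img"])[r].mean(), (cv2.absdiff(c["img"],d[n]["img"])[r].max(2)>40).sum())
cv2.imwrite("pics/end.png",np.clip(np.hstack(a)*1.4,0,255).astype(np.uint8))
E
```

```text
13.6 [ 0.40349381 -0.34161966  0.23566293] [-0.39758116  0.54108682 -0.8190622 ] 0.05967310069555252
scene 5.614849673202614 0
side 2.326656812022666 0
```

View pics/end.png

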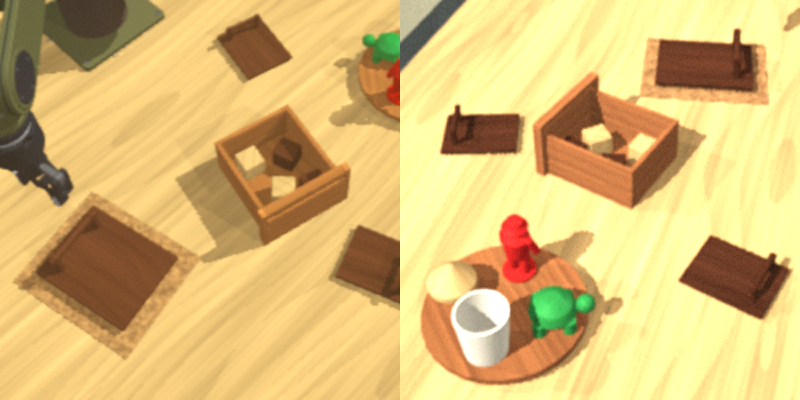

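The lid is flat on the mat with its handle up. The tub is standing in place, and the turntable items show no changed pixels. I hand in.

```bash
python3 -c "
from plant import ctrl
print(ctrl.finish_job(),ctrl.get_state()['time'])"
```

```text
the job is handed in; nothing more can be done
the job is handed in; nothing more can be done
```

The tub is open and its lid lies flat, handle up, about in the middle of the cork mat. I handed the job in at about 13.7 s; no verdict was reported.

I gripped the seated lid by its handle and tipped the front about 36 mm up its arc. Then I drew it 34 mm out from under the bar, lifted it off and carried it over. I lowered it back edge first, rolled it flat along the arc and opened the gripper.

**Last checks:**
- **Lid:** in both views it sits on the mat with cork showing all round. By eye it is well centred; I did not re-measure its final position.
- **Tub:** it stands upright and looks in place, but I judged that by eye and did not measure it.
- **Turntable:** no large pixel changes around the toys and cup, in either view, compared with the start.
- **Forces:** the wrist readings I saw stayed below about 7 N.
- **Mismatch:** the last wrist reading was about -0.8 N vertically with nothing in the gripper. I put that down to sensor settling, as the pictures show the gripper clear of the lid.

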